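# Turn the eccentric stop to its low point and dock the tube carriage

## Task

The rack of sample tubes has to be docked in the label reader, but the eccentric cam at the end of the track blocks it. With the fingertips push the cam's lever round to its stop, so that the cam's low point faces the carriage, and only then push the carriage forward along its track until it is fully home against the two end lugs. Only push, without lifting anything, leave the cam at its low point and do not disturb the other things on the bench.

Things in the scene. Friction and masses are not known exactly. Their poses are not given: they have to be found in the camera images.
- station: Fixed aluminium deck 320 x 170 mm, top 10 mm above the bench; origin at the centre of its underside, on the bench. Its +x is the forward direction of the track, z is up. A grey reader box stands on it at x = -68 to 8, y = 54 to 82 mm, top 55 mm above the bench. A stop post for the lever, 10 mm thick, top 40 mm above the bench, stands at x = 69, y = -60 mm.
- cam_axis (a point): Upright axis of the cam, on the track's centre line (station x = 80, y = 0 mm), 30 mm above the bench. The cam is a steel disc of 36 mm radius whose centre is 18 mm off this axis, top 30 mm above the bench.
- cam (a joint): Angle of the steel cam (rad), growing clockwise seen from above. 0: high point faces the carriage, lever points to station +y. pi: low point faces the carriage, lever points to station -y, at its stop. Between them the lever passes through station +x. Moves only from 0 to pi and stays where left; friction 0.1 N m (2 to 3 N at the lever). Starts between 0 and 0.7.
- lever (a point): Middle of the cam's lever: an upright dark steel blade, 8 mm thick, from 22 to 66 mm from the cam's axis, top 83 mm above the bench. This point is 44 mm from the axis, 60 mm above the bench. Under the blade a 12 mm wide arm, top 39 mm above the bench, joins it to the axis.
- carriage: Loose carriage, about 0.45 kg, on the deck between the rails: base 90 x 84 mm, green rack with red-capped tubes fixed in it, tops 75 mm above its underside; steel nose with a roller, tip 80 mm ahead of the origin. Origin at the centre of the underside, +x forward as the station's. Slides with dry friction, 1 to 6 N. High cam stops it at about station x = -54 mm.
- push_face (a point): Centre of the carriage's upright rear plate (faces -x of the carriage, 84 mm wide, from the base to 63 mm above its underside), 45 mm behind the carriage's origin and 35 mm above its underside. Push here, forward.
- home_mark (a point): Point on the deck's top, on the track's centre line (station x = -22, y = 0 mm), where the carriage's origin lies when home. Guide rails run on both sides (inner faces at station y = +-43.5 mm, x = -155 to 33 mm, tops 30 mm above the bench); two lugs at station x = 23 mm stop the carriage's base.
- vial: Bystander: capped vial, 20 mm diameter, 45 mm tall, standing on the deck beside the rail, origin at the centre of its underside.
- reservoir: Bystander: clear open tray 120 x 45 x 28 mm on the bench beside the station, origin at the centre of its underside.
- jar: Bystander: jar with a black lid, 72 mm diameter, 85 mm tall, origin at the centre of its underside.
- media_bottle: Bystander: amber bottle with a white cap, 68 mm diameter, 150 mm tall, origin at the centre of its underside.
- tip_box: Bystander: green pipette-tip box 115 x 78 x 70 mm, origin at the centre of its underside.
- pipette: Bystander: white pipette lying on the bench, about 250 mm long along its x, 20 mm high, origin under the middle of its handle.

How it is judged:
On the way, in this order (a step that is already met when the one before it is completed fails the run):
1. the cam is turned to its low point (within 20 degrees), the carriage not yet home (value of joint cam above 2.79159 rad and x of carriage in the frame of station below -0.044 m), for 0.2 s.
2. the carriage is pushed home (value of joint cam above 2.79159 rad and x of carriage in the frame of station above -0.025 m), for 0.2 s.
At the end, for the whole second after the job is handed in: The cam stands within 20 degrees of its low point, and the carriage rests flat on the deck, still, within 3 mm of home against the end lugs (all of step 2 and linear speed of carriage below 0.01 m/s and z of carriage in the frame of station below 0.014 m and angle between carriage's own z axis and vertical below 0.06 rad); the robot touches nothing.
It fails at once if the carriage is forced past the cam before the cam is at its low point (not (value of joint cam above 2.79159 rad) and x of carriage in the frame of station above -0.042 m).
It fails at once if the carriage is lifted or tipped (z of carriage in the frame of station above 0.018 m or angle between carriage's own z axis and vertical above 0.15 rad).
It fails at once if another thing on the bench is shifted more than 25 mm, lifted or knocked over (distance of any of vial, reservoir, jar, media_bottle, tip_box, pipette from where it was at the start of the episode above 0.025 m or angle between any of vial, reservoir, jar, media_bottle, tip_box, pipette's own z axis and vertical above 0.35 rad).
It also fails if it takes over 45 s, if anything falls off the work surface, if the arm or the gripper's body presses on something with over 40 N, if the wrist force passes 120 N, or if a joint passes its speed limit or range.

## Robot

A 6-joint arm with a two-finger parallel gripper is mounted at the origin on the work surface. World frame = base frame: x ahead of the robot, y to its left, z up, the work surface at z = 0. Lengths are in m, angles in rad, forces in N, time in s.
With the tool pointing down it reaches from about 0.35 to 1 m from the base axis. Payload 7.1 kg.
Tool frame: the origin (TCP) lies midway between the tips of the shut fingers; the grasp point (between the pads) lies 19 mm behind it; z points along the fingers, y is the direction in which the jaws open and shut (so a half turn about z gives the same grasp; the last joint's range is limited). The gripper opens to 85 mm and grips with 20 to 120 N. Pads are 22 mm wide; open, the fingers measure 114 mm over their backs; the gripper's body (76 mm by 85 mm) begins 54 mm behind the grasp point. The pads swing forward as they close: fully open they stand 13 mm farther back than shut.
Start: joints at [1.19, 0.423, 1.63, -0, 1.089, -0.019], TCP at [0.221, 0.585, 0.231] pointing down, gripper open.
Joint ranges: [-3, 3], [-0.9, 2.11], [0.09, 2.58], [-1.31, 4.45], [0.11, 2.69], [-2.54, 2.54]. Speed limits (rad/s): [2.39, 2.39, 3.01, 3.14, 3.14, 3.14].

## Interface

Orientations are given as a rotation vector (axis times angle).
In Python, from cell import ctrl gives the robot as it stands. Calls block until the motion is done:
- ctrl.goto(position, orientation): joint-space move of the TCP to a pose.
- ctrl.line_to(position, feed=0.15, rotation=None): straight line of the TCP; rotation=None keeps the orientation; feed is the mean speed in m/s.
- ctrl.movej(angles): joint-space move.
- ctrl.command_gripper(opening, force=None): finger opening in m; force is the grip in N (None keeps the last); returns when the fingers have stopped.
- ctrl.pause(seconds).
- ctrl.inverse_kinematics(position, orientation): joint angles nearest the present ones, or None.
- ctrl.state(): the state.
- ctrl.camera(name): name is "side" or "top" or "wrist"; returns the picture (400x640x3 uint8, red, green, blue); there is no depth.
- ctrl.camera_params(name): a dict with "mtx" (3x3 intrinsics, pixels), "world_from_camera" (4x4, takes a point from camera to world coordinates). Camera axes: x right, y up, looking along -z (the intrinsics and any distortion apply to the point x, -y, -z); pixel columns grow to the right and rows downward; lengths in m; the calibration is good to about 2 mm. The wrist camera is an equidistant fisheye: a pixel r from the principal point sees the ray r / f radians off the axis. A picture is of the moment at which its call begins: read the wrist's pose just before it. camera_params takes no time and is no camera call; for the wrist camera it gives the pose at the moment of the call.
A pose or a line that the arm cannot do raises ctrl.Unreachable and nothing moves.
- ctrl.hand_in(): hands the job in, once; it reports no verdict.
The state is a dict: "clock": time; "joint_positions": joint angles; "qd": joint speeds; "tau": joint torques, N m; "tool_pos": TCP position; "orientation": TCP orientation; "contact_force": force on the tool from outside, world axes, zero at the start; "ft_torque": the same for the moment, N m; "grip_width": finger opening in m.
Only numpy, scipy, OpenCV 4.12 (cv2) and the standard library are available. Lean on these libraries where they do the work, as an engineer would, in place of code of your own. Each camera call takes 0.05 s, during which the arm holds its last target.

## Working session

There is one attempt and no reset: what is moved stays moved. The work goes in short steps, each a Python script; the robot and the scene stay as the last script left them, time stands still between calls to the robot, and variables do not carry over. Pictures are saved under pics/ and viewed, and the job is handed in when it is done.

```bash
mkdir -p pics; ls; python3 - <<'E'
from cell import ctrl
import cv2,numpy as np
for n in ["top","side","wrist"]:
    p=ctrl.camera_params(n); print(n,p)
    cv2.imwrite(f"pics/{n}0.png",ctrl.camera(n)[:,:,::-1])
print(ctrl.state())
E
```

```text
pics
top {'mtx': array([[407.3585363 ,   0.        , 315.58893018],
       [  0.        , 407.3585363 , 198.0335869 ],
       [  0.        ,   0.        ,   1.        ]]), 'world_from_camera': array([[-0.01838888,  0.99471119, -0.10105195,  0.43249539],
       [-0.99982057, -0.01875426, -0.00266687, -0.01243547],
       [-0.00454792,  0.10098477,  0.99487758,  1.24657057],
       [ 0.        ,  0.        ,  0.        ,  1.        ]])}
side {'mtx': array([[479.04637516,   0.        , 318.54733242],
       [  0.        , 479.04637516, 193.62084372],
       [  0.        ,   0.        ,   1.        ]]), 'world_from_camera': array([[ 0.99575944,  0.06479334, -0.06530665,  0.46934009],
       [-0.09167675,  0.63987152, -0.76299398, -0.917884  ],
       [-0.00764906,  0.76574556,  0.64309815,  0.85465262],
       [ 0.        ,  0.        ,  0.        ,  1.        ]])}
wrist {'mtx': array([[309.70691629,   0.        , 318.88851413],
       [  0.        , 309.70691629, 198.1250847 ],
       [  0.        ,   0.        ,   1.        ]]), 'world_from_camera': array([[ 0.35373208, -0.8937931 , -0
[... 178 characters left out ...]
 ,  0.        ,  1.        ]])}
{'clock': 0.15, 'joint_positions': array([ 1.18999727e+00,  4.23671509e-01,  1.63049679e+00,  1.12667560e-05,
        1.08860677e+00, -1.90220844e-02]), 'qd': array([ 0.00018569, -0.00125731, -0.0054985 ,  0.00082733,  0.00041952,
       -0.00172298]), 'tau': array([-1.15277362e-03, -5.57769978e+01, -2.82018524e+01, -7.95910000e-05,
        4.80958624e-03,  3.70852285e-05]), 'tool_pos': array([0.22104056, 0.58415911, 0.23072733]), 'orientation': array([-5.65147918e-01, -3.09009259e+00,  1.81709902e-03]), 'contact_force': array([-0.44762191, -0.6403853 , -1.18674866]), 'ft_torque': array([-0.03847006, -0.00202756,  0.05751543]), 'grip_width': 0.085204521730028}
```

View pics/top0.png

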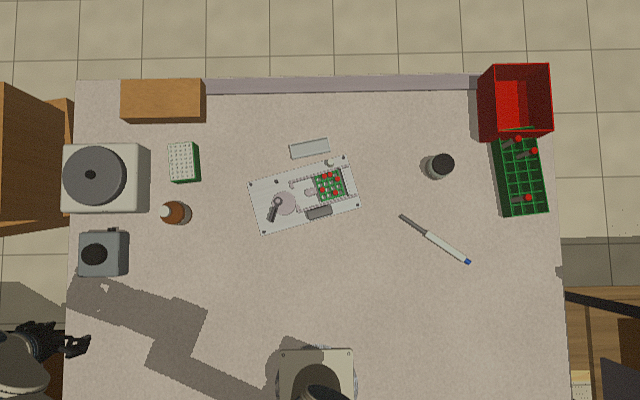

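View pics/side0.png

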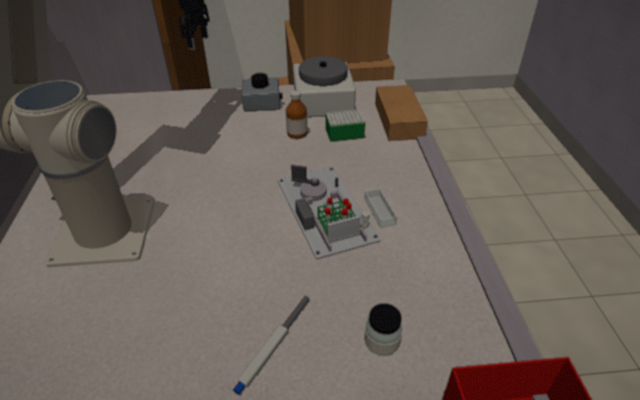

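The top view shows the deck around (304,194), with the carriage at (330,186) and the cam at (285,203). Station +x points left in the image (world +y), and the lever is at about (274,208). I'll zoom in for the deck corners.

```bash
python3 - <<'E'
import cv2
a=cv2.imread("pics/top0.png")[130:250,235:375]
cv2.imwrite("pics/topz.png",cv2.resize(a,None,fx=5,fy=5,interpolation=cv2.INTER_CUBIC))
a=cv2.imread("pics/side0.png")[150:270,260:410]
cv2.imwrite("pics/sidez.png",cv2.resize(a,None,fx=5,fy=5,interpolation=cv2.INTER_CUBIC))
E
```

```text
(no output)
```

View pics/topz.png

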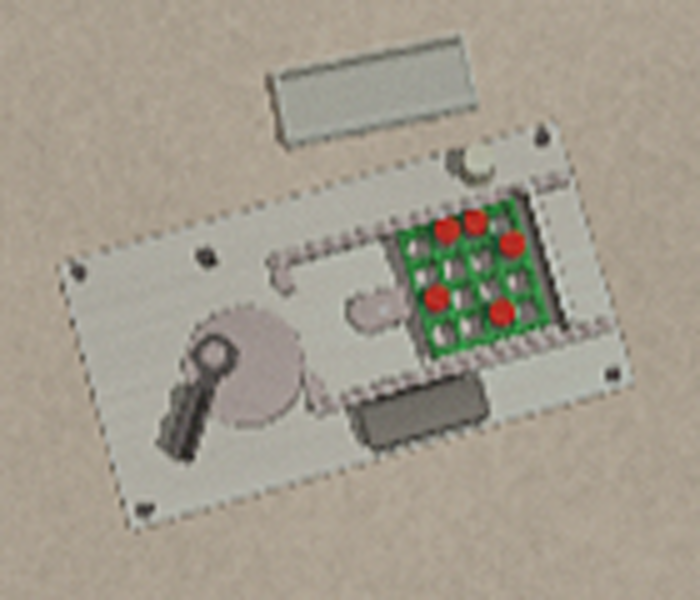

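View pics/sidez.png

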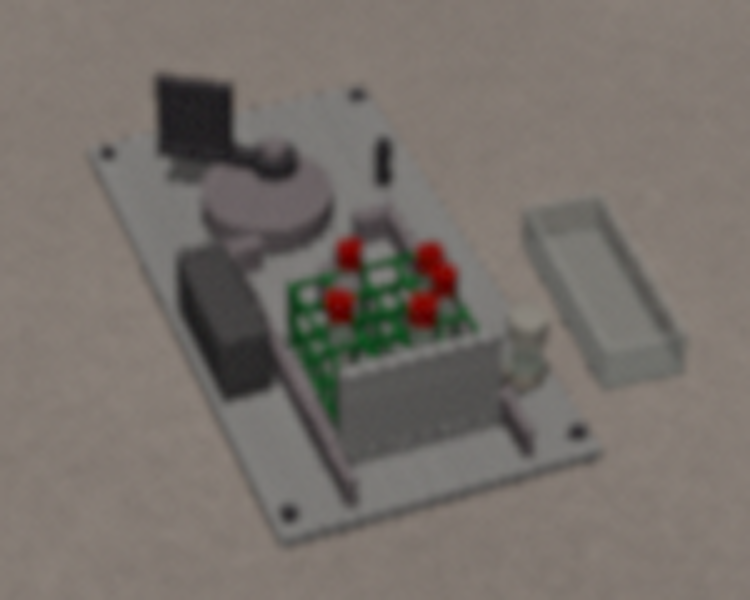

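```bash
cat >h.py <<'E'
from cell import ctrl
import numpy as np,cv2
from scipy.spatial.transform import Rotation as R
def ray(n,uv,z,P=None):
    P=P or ctrl.camera_params(n); K=P['mtx'];T=P['world_from_camera']
    x=(uv[0]-K[0,2])/K[0,0]; y=(uv[1]-K[1,2])/K[1,1]
    if n=='wrist':
        r=np.hypot(x,y); s=np.sin(r)/r if r>1e-9 else 1
        d=np.array([x*s,-y*s,-np.cos(r)])
    else: d=np.array([x,-y,-1.])
    d=T[:3,:3]@d; o=T[:3,3]
    return o+d*(z-o[2])/d[2]
def rigid(S,W):
    S=np.array(S);W=np.array(W)[:,:2]; s=S.mean(0);w=W.mean(0)
    A=S-s;B=W-w
    th=np.arctan2((A[:,0]*B[:,1]-A[:,1]*B[:,0]).sum(),(A*B).sum())
    c,q=np.cos(th),np.sin(th); M=np.array([[c,-q],[q,c]])
    t=w-M@s
    return th,t,np.linalg.norm(S@M.T+t-W,axis=1)
E
python3 - <<'E'
from h import *
S=[(.16,-.085),(-.16,-.085),(-.16,.085),(.16,.085)]
z=lambda p,o:[(p[0]+.5)/5-.5+o[0],(p[1]+.5)/5-.5+o[1]]
top=[(60,262),(555,122),(632,378),(133,530)]
side=[(362,88),(604,455),(283,545),(90,150)]
W1=[ray('top',z(p,(235,130)),.01) for p in top]
W2=[ray('side',z(p,(260,150)),.01) for p in side]
for W in (W1,W2):
    print(rigid(S,W), np.round(W,3).tolist())
th,t,_=rigid(S,W1)
c,s=np.cos(th),np.sin(th);M=np.array([[c,-s],[s,c]])
def st(p):return M.T@(p[:2]-t)
Z=lambda x,y,h:st(ray('top',z((x,y),(235,130)),h)).round(4)
print('axis',Z(212,355,.04),'blade end far',Z(178,452,.083),'cam ctr',Z(247,365,.03),'car',Z(475,278,.07), 'vial',Z(478,160,.045))
print('plate',Z(523,190,.073),Z(566,328,.073),'noseTip',Z(348,310,.03))
print('res',[Z(*p,.028) for p in [(275,75),(462,38),(475,108),(288,148)]])
E
```

```text
(np.float64(1.8378985199550608), array([0.5712204 , 0.02695075]), array([0.00232402, 0.00272109, 0.00356077, 0.00137775])) [[0.611, 0.201, 0.01], [0.693, -0.104, 0.01], [0.534, -0.147, 0.01], [0.447, 0.157, 0.01]]
(np.float64(1.8332406410344573), array([0.56691971, 0.02397409]), array([0.00209053, 0.00129014, 0.00139796, 0.00205644])) [[0.605, 0.2, 0.01], [0.69, -0.109, 0.01], [0.528, -0.153, 0.01], [0.445, 0.158, 0.01]]
axis [0.0818 0.0001] blade end far [0.1126 0.0533] cam ctr [0.0639 0.0106] car [-0.0796  0.0036] vial [-0.1033 -0.0672]
plate [-0.121  -0.0378] [-0.1216  0.0468] noseTip [-0.0035 -0.0042]
res [array([-0.001 , -0.1555]), array([-0.1169, -0.1453]), array([-0.1121, -0.1014]), array([ 0.0039, -0.1098])]
```

Both views agree within about 5 mm. The lever and the cam centre each put the cam at about 0.53 rad. The carriage sits near station x = -0.078. I'll close the gripper, hover over the lever start point and refine with the wrist camera.

```bash
cat >>h.py <<'E'
TH=1.8355;T0=np.array([.569,.0255])
def w(x,y,z):
    c,s=np.cos(TH),np.sin(TH); return np.array([T0[0]+c*x-s*y,T0[1]+s*x+c*y,z])
def st(p):
    d=np.asarray(p)[:2]-T0;c,s=np.cos(TH),np.sin(TH);return np.array([c*d[0]+s*d[1],-s*d[0]+c*d[1]])
def ori(psi): return (R.from_euler('z',psi)*R.from_euler('x',np.pi)).as_rotvec()
def camp(phi,r,off,z):
    x=.08+r*np.sin(phi)-off*np.cos(phi); y=r*np.cos(phi)+off*np.sin(phi)
    return w(x,y,z), ori(TH-phi+np.pi/2)
E
python3 - <<'E'
from h import *
ctrl.command_gripper(0.0,40)
p,o=camp(.53,.046,.034,.23)
for ph in (.53,1.5,2.5,3.15):
    print(ctrl.inverse_kinematics(*camp(ph,.046,.019,.05)))
ctrl.goto(p,o)
s=ctrl.state();print(s['clock'],s['tool_pos'],p,s['joint_positions'],s['grip_width'],s['contact_force'])
P=ctrl.camera_params('wrist');np.savez('w1.npz',**P)
cv2.imwrite("pics/wrist1.png",ctrl.camera('wrist')[:,:,::-1])
E
```

```text
[ 1.67594094e-01  5.48538047e-01  1.98324966e+00 -4.44089210e-16
  6.09804951e-01 -1.13790591e+00]
[ 2.42943911e-01  5.72576458e-01  1.92669561e+00 -4.44089210e-16
  6.42320585e-01 -9.25560886e-02]
[ 2.41651300e-01  6.19099572e-01  1.81930338e+00 -4.44089210e-16
  7.03189702e-01  9.06151300e-01]
[ 2.02389689e-01  6.40627054e-01  1.77033229e+00 -4.44089210e-16
  7.30633308e-01  1.51688969e+00]
2.975 [0.49482845 0.08262252 0.23002823] [0.49476482 0.08196408 0.23      ] [ 1.41626642e-01  2.43729977e-01  1.89956417e+00  1.91470809e-04
  9.98137691e-01 -1.16477468e+00] 4.829050648305583e-05 [ 0.02794797 -0.6700692   0.5494796 ]
```

View pics/wrist1.png

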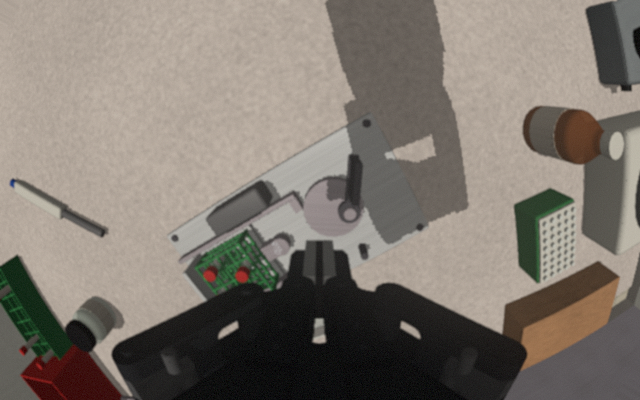

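The wrist image shows three deck corners, near (370,114), (427,226) and (168,236), and the cam axis near (349,212). I'll check the pose with those.

```bash
python3 - <<'E'
from h import *
P=dict(np.load('w1.npz'))
S=[(.16,.085),(.16,-.085),(-.16,.085)]
W=[ray('wrist',p,.01,P) for p in [(370,114),(427,226),(168,236)]]
print(np.round(W,3).tolist(),rigid(S,W))
print('axis',st(ray('wrist',(349,212),.04,P)),'end',st(ray('wrist',(354,155),.083,P)))
a=cv2.imread("pics/wrist1.png")[90:300,160:440]
cv2.imwrite("pics/wrist1z.png",cv2.resize(a,None,fx=2.8,fy=2.8,interpolation=cv2.INTER_CUBIC))
E
```

```text
[[0.446, 0.157, 0.01], [0.605, 0.2, 0.01], [0.529, -0.146, 0.01]] (np.float64(1.8392337047956664), array([0.56807509, 0.02664945]), array([0.00310166, 0.00417354, 0.00441223]))
axis [0.081579   0.00137307] end [0.11729165 0.06482326]
```

View pics/wrist1z.png

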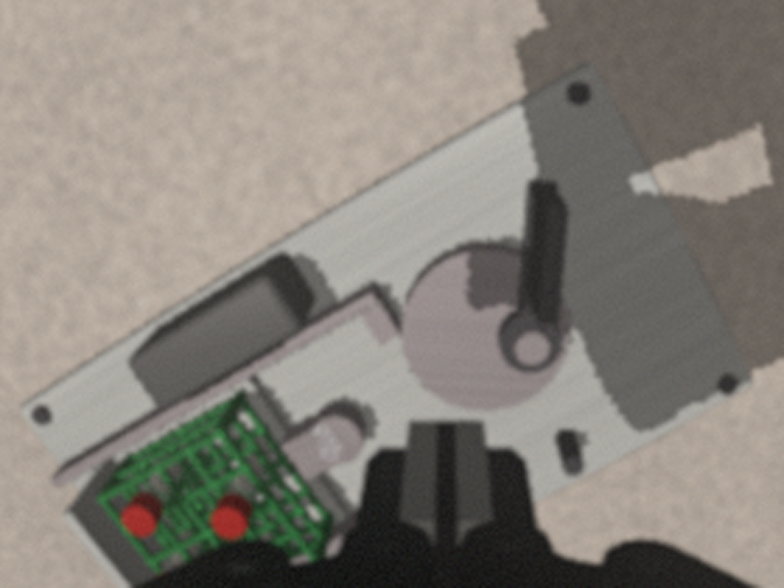

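The pose is confirmed: the wrist fit gives (0.568, 0.0266) and 1.839 rad. Next I descend behind the lever and sweep it round.

```bash
sed -i 's/^TH=.*/TH=1.837;T0=np.array([.5685,.026])/' h.py; python3 - <<'E'
from h import *
p,o=camp(.53,.046,.034,.05)
ctrl.line_to(p,feed=.12,rotation=o)
s=ctrl.state();f0=s['contact_force'];print(s['clock'],f0)
off=.034
for off in (.028,.022):
    p,o=camp(.53,.046,off,.05);ctrl.line_to(p,feed=.05,rotation=o)
    print(off,(ctrl.state()['contact_force']-f0).round(1))
for ph in np.arange(.53,3.0,.15):
    p,o=camp(ph,.046,.019,.05);ctrl.line_to(p,feed=.05,rotation=o)
    s=ctrl.state();f=s['contact_force']-f0
    print(round(ph,2),round(s['clock'],2),f.round(1))
    if np.linalg.norm(f)>15: print('STOP');break
cv2.imwrite("pics/top2.png",cv2.resize(ctrl.camera('top')[130:250,235:375,::-1],None,fx=5,fy=5,interpolation=cv2.INTER_CUBIC))
cv2.imwrite("pics/side2.png",cv2.resize(ctrl.camera('side')[130:270,240:410,::-1],None,fx=4,fy=4,interpolation=cv2.INTER_CUBIC))
E
```

```text
4.675 [-8.95151862e-02 -6.60258673e-01  6.03809772e-04]
0.028 [ 0.1 -0.1 -0.1]
0.022 [-0.2  0.2 -0.5]
0.53 5.46 [-0.9  0.4 -0. ]
0.68 5.76 [-0.5  0.7 -0.1]
0.83 6.06 [0.9 1.3 0.1]
0.98 6.36 [0.4 0.6 0. ]
1.13 6.66 [-0.5  0.3 -0.1]
1.28 6.96 [-0.6  0.5 -0.1]
1.43 7.26 [ 0.7  0.  -0. ]
1.58 7.56 [ 0.2  0.3 -0.4]
1.73 7.86 [-0.2  1.2 -0.6]
1.88 8.16 [-0.1  0.4 -0.5]
2.03 8.46 [0.1 0.2 0.7]
2.18 8.76 [0.5 0.6 0.9]
2.33 9.06 [0.1 0.5 0.7]
2.48 9.36 [ 0.1  1.2 -0.2]
2.63 9.66 [-0.1  0.7 -0.2]
2.78 9.96 [ 0.  -0.1 -0. ]
2.93 10.26 [1.3 0.5 0.2]
```

View pics/top2.png

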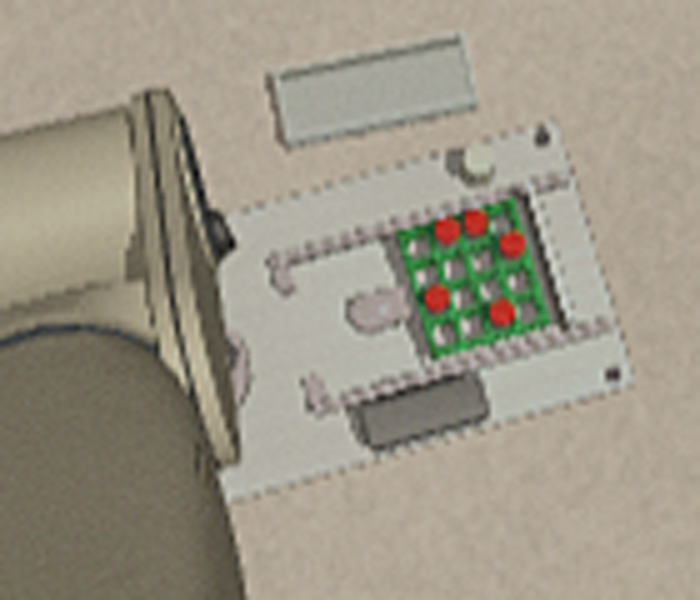

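View pics/side2.png

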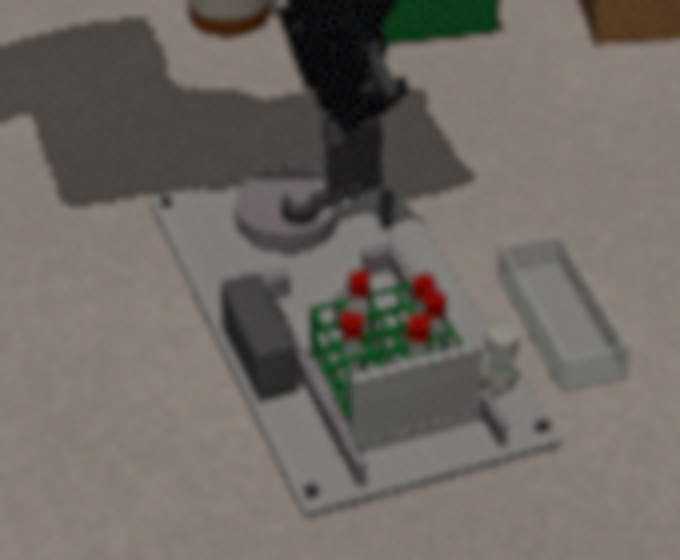

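The side view shows the cam turned, with the lever swung towards the stop post. The carriage hasn't moved. I'll continue in small steps until it meets the stop.

```bash
python3 - <<'E'
from h import *
f0=np.array([-.09,-.66,0])
for ph in np.arange(2.97,3.42,.04):
    p,o=camp(ph,.046,.019,.05);o=camp(min(ph,3.14),.046,.019,.05)[1]
    ctrl.line_to(p,feed=.03,rotation=o)
    s=ctrl.state();f=s['contact_force']-f0
    print(round(ph,2),round(s['clock'],2),f.round(1))
    if np.linalg.norm(f)>10: print('STOP');break
p,o=camp(ph-.1,.046,.026,.05);ctrl.line_to(p,feed=.05)
p[2]=.2;ctrl.line_to(p,feed=.15)
# hover beyond for a look
q=w(-.155,0,.2); ctrl.goto(q,ori(TH+np.pi/2))
s=ctrl.state();print(s['clock'],s['joint_positions'],s['contact_force'])
cv2.imwrite("pics/top3.png",cv2.resize(ctrl.camera('top')[130:250,235:375,::-1],None,fx=5,fy=5,interpolation=cv2.INTER_CUBIC))
cv2.imwrite("pics/side3.png",cv2.resize(ctrl.camera('side')[130:270,240:410,::-1],None,fx=4,fy=4,interpolation=cv2.INTER_CUBIC))
P=ctrl.camera_params('wrist');np.savez('w3.npz',**P)
cv2.imwrite("pics/wrist3.png",ctrl.camera('wrist')[:,:,::-1])
E
```

```text
2.97 10.61 [-1.3  2.1  0.8]
3.01 10.86 [-1.2  1.8  0.5]
3.05 11.11 [-0.8  2.   1.9]
3.09 11.36 [-1.7  1.9  0. ]
3.13 11.61 [-0.7  2.1 -0.1]
3.17 11.86 [-5.5  9.9  2.4]
STOP
16.3917 [-2.18958059e-01  4.53991541e-01  1.66140940e+00  4.06676838e-06
  1.02629346e+00 -2.05589721e+00] [-1.31189522  0.06064103 -1.04839816]
```

View pics/top3.png

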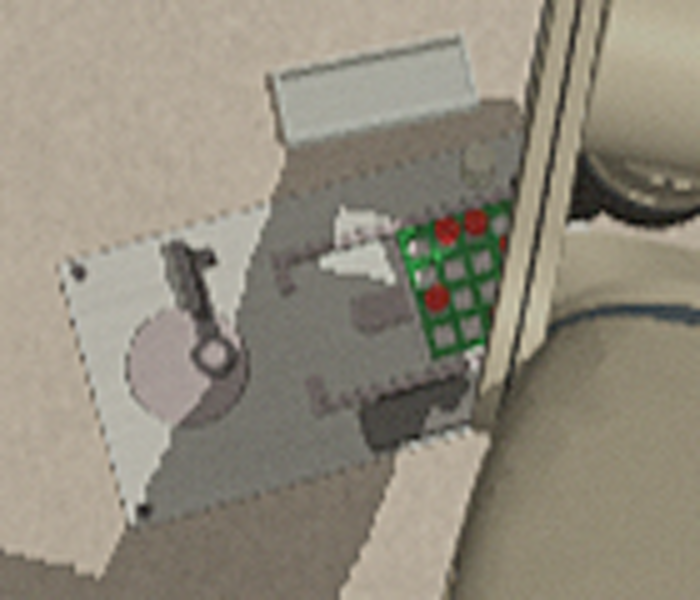

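View pics/wrist3.png

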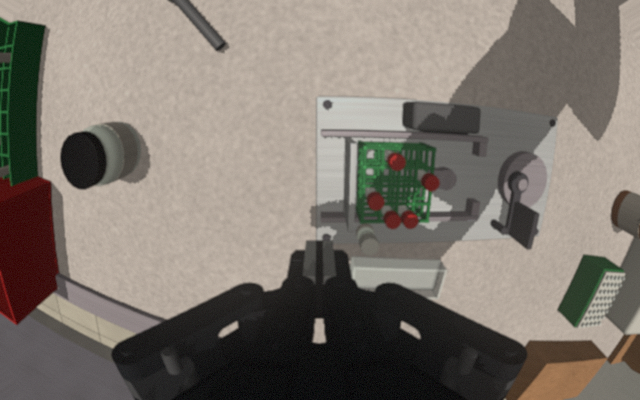

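View pics/side3.png

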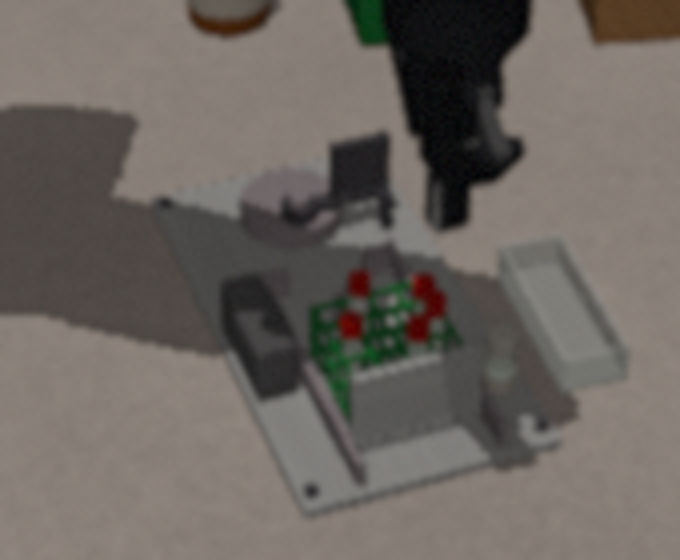

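The lever reached its stop at about 3.17 rad commanded, with 11 N felt. The top view shows it pointing to station -y, with the cam bulk on the far side. The vial and reservoir haven't moved. Next is the carriage push. I'll turn the tool so the jaws lie across the track, which keeps the linkage clear of the tubes.

```bash
python3 - <<'E'
from h import *
print(st(ctrl.state()['tool_pos']))
q=ctrl.inverse_kinematics(w(-.163,0,.12),ori(TH)); q2=ctrl.inverse_kinematics(w(-.163,0,.12),ori(TH+np.pi)); print(q,q2)
ctrl.goto(w(-.163,0,.12),ori(TH))
ctrl.line_to(w(-.163,0,.045),feed=.1)
s=ctrl.state();f0=s['contact_force'];print(s['clock'],st(s['tool_pos']),f0.round(1))
c=np.array([np.cos(TH),np.sin(TH)])
for x in np.arange(-.155,-.06,.004):
    ctrl.line_to(w(x,0,.045),feed=.03)
    s=ctrl.state();f=s['contact_force']-f0
    print(round(x,3),round(s['clock'],2),st(s['tool_pos']).round(4),f.round(1))
    if -f[:2]@c>11: print('STOP');break
cv2.imwrite("pics/top4.png",cv2.resize(ctrl.camera('top')[130:250,235:375,::-1],None,fx=5,fy=5,interpolation=cv2.INTER_CUBIC))
cv2.imwrite("pics/side4.png",cv2.resize(ctrl.camera('side')[130:270,240:410,::-1],None,fx=4,fy=4,interpolation=cv2.INTER_CUBIC))
E
```

```text
[-1.54856693e-01 -4.73090594e-05]
[-2.30513509e-01  5.61851360e-01  1.69742563e+00 -4.44089210e-16
  8.82315667e-01 -4.96717182e-01] None
18.8333 [-0.16322995 -0.0004057 ] [0.3 1.  0.6]
-0.155 19.25 [-0.1548 -0.0002] [ 0.1 -1.8 -0.3]
-0.151 19.53 [-0.1508  0.    ] [-0.5 -0.9 -1.3]
-0.147 19.82 [-0.1468  0.    ] [ 0.3 -1.1 -0.4]
-0.143 20.1 [-0.1428  0.    ] [-0.1 -0.7 -0.8]
-0.139 20.38 [-0.1388 -0.    ] [ 0.3 -0.1  0.1]
-0.135 20.67 [-0.1347  0.    ] [-0.3 -1.  -1.9]
-0.131 20.95 [-1.307e-01  1.000e-04] [ 0.1 -1.  -0.4]
-0.127 21.23 [-1.266e-01  1.000e-04] [-0.4 -0.5 -0.8]
-0.123 21.52 [-1.226e-01  1.000e-04] [-0.2 -0.9 -0.4]
-0.119 21.8 [-1.186e-01  1.000e-04] [-0.9 -1.3 -0.9]
-0.115 22.08 [-1.147e-01  1.000e-04] [-0.1 -1.6  0. ]
-0.111 22.37 [-1.106e-01  1.000e-04] [-0.1 -0.3 -1.3]
-0.107 22.65 [-1.066e-01  1.000e-04] [-0.9 -1.  -0.4]
-0.103 22.93 [-1.027e-01  1.000e-04] [-0.6 -0.8 -0.8]
-0.099 23.22 [-0.0987  0.0001] [-0.8 -1.7 -0.9]
-0.095 23.5 [-0.0947  0.0001] [-0.1 -0.3 -0.1]
-0.091 23.78 [-0.0907  0.0001] [-0.5 -1.5 -0.7]
-0.087 24.07 [-0.0867  0.0001] [-0.  -0.9 -0.7]
-0.083 24.35 [-0.0827  0.0001] [-0.7 -0.6  0.2]
-0.079 24.63 [-0.0787  0.0001] [-0.3 -0.4  0. ]
-0.075 24.92 [-0.0762 -0.    ] [-0.7 -9.9  1.1]
-0.071 25.2 [-0.0755 -0.0003] [ -1.6 -26.7   7.9]
STOP
```

View pics/side4.png

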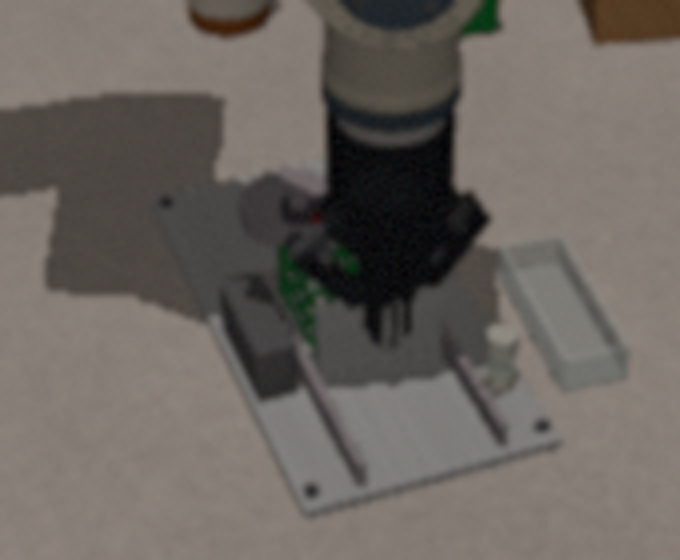

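Firm resistance came at TCP station x = -0.0757. The home plate is at -0.067 and the finger half-width is about 0.010, so that matches home. I'll retract and verify.

```bash
python3 - <<'E'
from h import *
ctrl.pause(.3)
ctrl.line_to(w(-.078,0,.045),feed=.03)
ctrl.line_to(w(-.13,0,.045),feed=.1)
ctrl.line_to(w(-.13,0,.2),feed=.15)
ctrl.goto(w(-.30,0,.25),ori(TH))
s=ctrl.state();print(s['clock'],st(s['tool_pos']),s['contact_force'])
cv2.imwrite("pics/top5.png",cv2.resize(ctrl.camera('top')[130:250,235:375,::-1],None,fx=5,fy=5,interpolation=cv2.INTER_CUBIC))
cv2.imwrite("pics/side5.png",cv2.resize(ctrl.camera('side')[130:270,240:410,::-1],None,fx=4,fy=4,interpolation=cv2.INTER_CUBIC))
E
```

```text
28.575 [-0.29874141  0.00057821] [-0.57779808  0.97251511 -0.18643872]
```

View pics/top5.png

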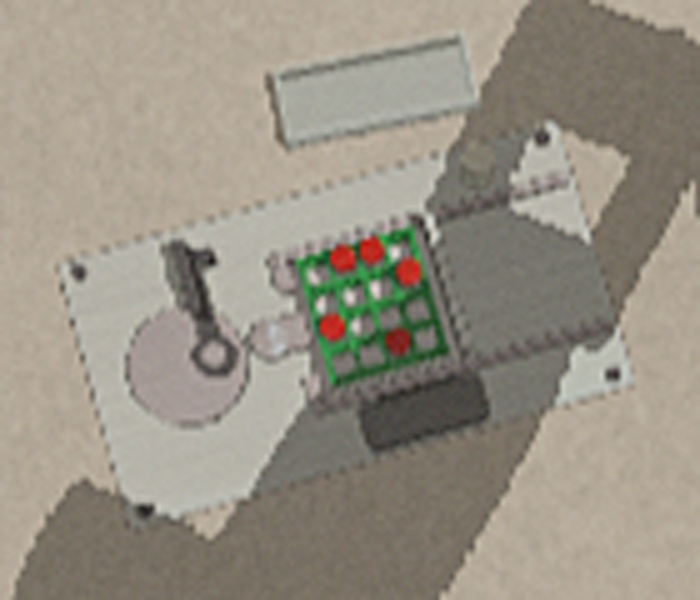

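View pics/side5.png

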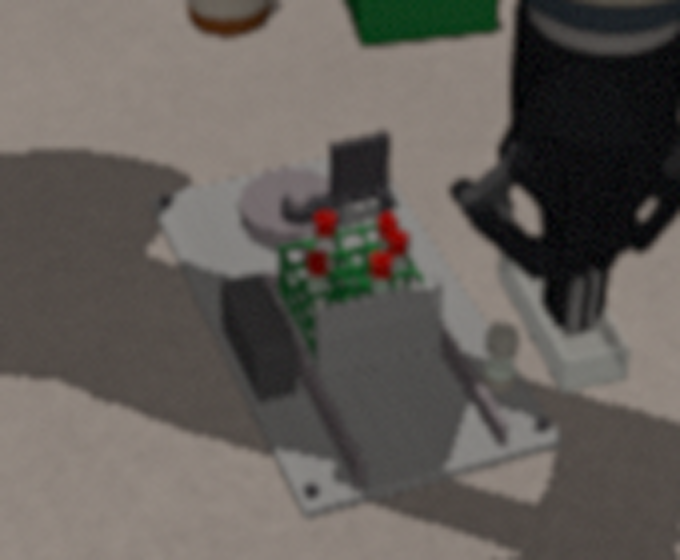

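```bash
python3 - <<'E'
from h import *
def caps(n,img):
    m=((img[...,0]>110)&(img[...,1]<60)&(img[...,2]<60)).astype(np.uint8)
    m[:130]=0;m[250:]=0;m[:,:235]=0;m[:,400:]=0
    k,_,S,c=cv2.connectedComponentsWithStats(m)
    return sorted([st(ray(n,c[i],.083)).round(4).tolist() for i in range(1,k) if S[i,4]>3])
for n in ('top','side'):
    print(n,caps(n,cv2.imread(f'pics/{n}0.png')[:,:,::-1]),caps(n,ctrl.camera(n)))
E
```

```text
top [[-0.1042, -0.0104], [-0.0877, -0.0293], [-0.0876, 0.0258], [-0.0704, -0.0293], [-0.0537, 0.0072]] [[-0.0422, -0.0122], [-0.0257, 0.0248], [-0.025, -0.0299], [-0.0081, -0.0305], [0.0085, 0.0061]]
side [[-0.1011, -0.0086], [-0.0837, 0.0276], [-0.0769, -0.0265], [-0.0505, 0.0097]] [[-0.0393, -0.0099], [-0.0142, -0.0275], [0.0112, 0.0084]]
```

```bash
python3 - <<'E'
from cell import ctrl
ctrl.hand_in();print(ctrl.state()['clock'])
E
```

```text
the job is handed in; nothing more can be done
the job is handed in; nothing more can be done
```

The cam is at its low point, the carriage is home against the end lugs, and I handed the job in at about 29 s on the robot's clock. The hand-in gives no verdict, so this rests on my own checks.

- **Cam:** I swept the lever round with the shut fingertips from about 0.53 rad until it met its stop, felt as about 11 N at a commanded 3.17 rad. Afterwards the top view showed the lever at the stop post, pointing to station -y.
- **Carriage:** I then pushed the rear plate forward about 60 mm until it met firm resistance of about 27 N. The fingertips stopped at station x = -0.0755, which puts the plate within about 2 mm of its home position of -0.067.
- **Final views:** After I withdrew the gripper, the carriage base was seated against the lugs and the lever was still at its stop. The vial and reservoir looked unmoved. I did not look again at the jar, pipette, tip box or media bottle, but the arm touched none of them as far as I could see.
- **Disagreements:** The camera views differed by up to about 5 mm on the station's position. The tube caps put the rack centre at about -0.014 to -0.017, not -0.022. I put that down to calibration error or the rack sitting off-centre on the carriage, so I judged home by the contact force and the lugs.

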